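Index the vial carousel and fold down the dosing arm

TASK

Turn the vial carousel (it has a bar knob in its centre) one click in whichever direction is needed, so that the open vial (the one without a cap) comes to the filling place under the raised dosing arm. Then fold the dosing arm fully down so that its nozzle is over the open vial. Leave all vials standing in their cups and do not knock the things around the carousel.

Things in the scene. Friction and masses are not known exactly. Their poses are not given: they have to be found in the camera images.
- stand: Fixed white base of the carousel: round housing 188 mm across and 38 mm high, with a steel post on its far side. Origin on the table, under the carousel's axis; +x points from the axis to the filling place and the post (away from the robot, up to 0.35 rad to either side), z up. The post (24 x 40 mm, up to 140 mm high) is centred 168 mm out along +x and carries the arm's hinge
- carousel (a joint): Turn of the carousel in rad about the vertical axis, counter-clockwise seen from above positive, 0 at the start. Aluminium disc 208 mm across, top at 50 mm height, with six cups (35 mm outer diameter, 20 mm high) every 60 degrees, centres 80 mm from the axis. A detent pulls it to every multiple of 1.047 rad (peak torque about 0.12 N m); let go between clicks, it falls to the nearer one
- knob_grip (a point): Grip point of the carousel's black knob, on the axis at 147 mm height, turning with the carousel. The knob is a bar 56 mm long (along this point's x), 16 mm wide (y), from 130 to 160 mm height on a column 28 mm thick. At the start the bar lies along the stand's x
- dosing_arm (a joint): Angle of the dosing arm in rad: 0 is fully down (level, on its stop, pointing from the post towards the carousel's axis), about pi/2 is upright; starts at 1.3 to 1.6. Stiff hinge: stays where it is left; about 2 N at the handle moves it
- dosing_hinge (a point): Hinge of the dosing arm at 150 mm height, 158 mm from the carousel's axis; the hinge axis is horizontal, along the stand's y
- dosing_handle (a point): Centre of the arm's black cross handle, a round bar 12 mm thick and 80 mm long lying along the stand's y, 90 mm from the hinge. The arm itself (14 x 14 mm steel bar) joins it in the middle, so either half of the bar can be pinched, 25 mm off the centre, or pushed. When down, the handle is at 150 mm height, 68 mm from the carousel's axis
- nozzle_tip (a point): Tip of the 12 mm thick steel nozzle, 78 mm from the hinge and 34 mm to the under side of the arm. With the arm down it points down, 116 mm above the table, right over the filling place, 8 mm above a vial's mouth
- fill_point (a point): Filling place, fixed on the stand: at disc-top height (50 mm), 80 mm from the axis along the stand's +x, where a click position brings a cup. z up
- open_vial: The open glass vial: 26 mm diameter, 58 mm high, narrow open neck 21 mm across, no cap. Origin at the centre of its underside, z up. Stands loose in a cup next to the filling place, 60 degrees to one side or to the other
- vial_mouth (a point): Centre of the open vial's mouth, 58 mm above its underside
- full_vial: Vial with a white cap, 26 mm diameter, 61 mm high, at the filling place at the start. Origin at its underside, z up
- capped_vial: The same kind of capped vial, in the cup on the other side of the filling place from the open vial
- far_vial: The same kind of capped vial, in the cup across the disc from the filling place
- reagent_bottle: Bystander: white bottle, 58 mm diameter, 115 mm high; origin at its underside
- beaker: Bystander: glass beaker, 84 mm diameter, 95 mm high; origin at its underside
- tube0: Bystander: capped sample tube, 32 mm diameter, 78 mm high; origin at its underside
- tube1: Bystander: another such tube
- scoop: Bystander: small steel scoop lying on the table, 160 mm long

How it is judged:
On the way:
1. Dosing arm still raised (over 0.9 rad), the carousel turned one click (1.047 rad, within 0.06) and at rest there for 0.3 s, the open vial at the filling place (centre within 6 mm) ((value of joint carousel between 0.987 and 1.107 rad or value of joint carousel between -1.107 and -0.987 rad) and velocity of joint carousel between -0.1 and 0.1 rad/s and value of joint dosing_arm above 0.9 rad and horizontal distance between open_vial and fill_point below 0.006 m), for 0.3 s.
At the end, for the whole second after the job is handed in: Carousel at rest one click from its start (within 0.06 rad), open vial at the filling place (within 6 mm), dosing arm fully down (within 0.06 rad), nozzle over the vial's mouth (within 6 mm sideways), all four vials upright (within 0.15 rad) and down in their cups (heights within 6 mm) ((value of joint carousel between 0.987 and 1.107 rad or value of joint carousel between -1.107 and -0.987 rad) and velocity of joint carousel between -0.1 and 0.1 rad/s and value of joint dosing_arm below 0.06 rad and horizontal distance between vial_mouth and nozzle_tip below 0.006 m and horizontal distance between open_vial and fill_point below 0.006 m and angle between each of full_vial, open_vial, capped_vial, far_vial's own z axis and vertical below 0.15 rad and z of full_vial in the frame of fill_point between -0.006 and 0.006 m and z of open_vial in the frame of fill_point between -0.006 and 0.006 m and z of capped_vial in the frame of fill_point between -0.006 and 0.006 m and z of far_vial in the frame of fill_point between -0.006 and 0.006 m); the robot touches nothing.
It fails at once if a vial is tipped (over 0.4 rad) or lifted from its cup (over 15 mm) (angle between any of full_vial, open_vial, capped_vial, far_vial's own z axis and vertical above 0.4 rad or z of any of full_vial, open_vial, capped_vial, far_vial in the frame of fill_point above 0.015 m).
It fails at once if the bottle, the beaker, a sample tube or the scoop is moved by more than 30 mm (distance of any of reagent_bottle, beaker, tube0, tube1, scoop from where it was at the start of the episode above 0.03 m).
It also fails if it takes over 51 s, if anything falls off the work surface, if the arm or the gripper's body presses on something with over 40 N, if the wrist force passes 120 N, or if a joint passes its speed limit or range.

ROBOT

A 6-joint arm with a two-finger parallel gripper is mounted at the origin on the work surface. World frame = base frame: x ahead of the robot, y to its left, z up, the work surface at z = 0. Lengths are in m, angles in rad, forces in N, time in s.
With the tool pointing down it reaches from about 0.35 to 0.95 m from the base axis. Payload 17.4 kg.
Tool frame: the origin (TCP) lies at the very end of the fingers, on their centre line; the grasp point (between the pads) lies 19 mm behind it; z points along the fingers, y is the line along which they close (so a half turn about z gives the same grasp; the last joint's range is limited). The gripper opens to 93 mm and grips with 3 to 60 N. Pads are 15 mm wide; open, the fingers measure 128 mm over their backs; the gripper's body (75 mm by 188 mm) begins 65 mm behind the grasp point.
Start: joints at [1.31, 0.116, 1.442, -0, 1.584, -0.038], TCP at [0.149, 0.658, 0.219] pointing down, gripper open.
Joint ranges: [-2.83, 2.83], [-0.83, 2.19], [0.07, 2.5], [-1.14, 4.28], [0.01, 3], [-2.97, 2.97]. Speed limits (rad/s): [1.89, 1.89, 2.22, 3.14, 3.14, 3.14].

INTERFACE

Orientations are given as a rotation vector (axis times angle).
In Python, from bench import * gives the robot as it stands.
- The arm moves only by the tool send_rows, never from a script. Its argument "plan" is a list that holds one entry, the list of rows, each a list of 7 numbers: the shift along the tool's x, y, z in m, then the turn, a rotation vector about the tool's x, y, z in rad, then the opening, from 0 (shut) to 1 (fully open). A call has exactly 5 rows; each row is the pose to reach, as a shift and turn from the pose commanded when the call began, along the tool's axes at that moment; what a row does not reach only later rows make up. A row lasts 1/10 s, in which the tool goes at most 50 mm and 8.59 degrees, less where a joint would pass 70% of its speed; a pose out of reach is approached as far as the arm can. A call with a gripper value outside its range is refused whole. The fingers move at their own pace and stop on an object; "squeeze" is the grip in N (left out, the last holds). Time passes only in rows, so rows that repeat a pose let the fingers close, or fill a call up. It gives the time, the measured TCP pose, the force, the opening and the grip force at its end, in the units of the state.
- sense(): the state, without advancing time (a new reading comes with each control period).
- read_camera(name): name is "scene" or "top" or "wrist"; returns a dict with "color" (420x560x3 uint8, red, green, blue), "intrinsics" (3x3 intrinsics, pixels), "R" (3x3) and "t" (3): a world point X has camera coordinates R X + t. Camera axes: x right, y down, z forward; pixel columns grow to the right and rows downward; lengths in m; the calibration is good to about 2 mm. A picture is of the moment at which its call begins. There is no depth.
- close_job(): hands the job in; it is judged then, once.
Trained networks look in a picture, given as the dict that the camera call returned (one of the last four; its "shot" number tells which), for a name from the list of things; names that differ only in an ending like _2 or _b are one class to them, and where a whole thing is asked for, a point or a joint stands for the part that bears it (a point fixed in the world has none). Each returns a list of dicts, best first, with "conf" (0 to 1); they miss things now and then, are a little off and sometimes report something else, mostly with a low value. They report only what shows in the picture. A call takes as long as a camera call.
- recognise(picture, query): "rect" ([centre column, centre row, width, height] in pixels, round what is visible of it).
- trace(picture, query): "mask" (420x560 bool, what is visible of it) and "rect" ([centre column, centre row, width, height] in pixels, round what is visible of it).
- spot_point(picture, query): "xy" ([column, row] in pixels: a listed point, or the origin of a listed thing).
The state is a dict: "t": time; "qpos": joint angles; "joint_vel": joint speeds; "joint_efforts": joint torques, N m; "tool_pos": TCP position; "orientation": TCP orientation; "ft_force": force on the tool from outside, world axes, zero at the start; "ft_torque": the same for the moment, N m; "width": finger opening in m; "grip_force": force on a finger pad.
Only numpy, scipy, OpenCV 4.12 (cv2) and the standard library are available. Lean on these libraries where they do the work, as an engineer would, in place of code of your own. Each camera call takes 0.05 s, during which the arm holds its last target. There are 200 camera calls.

## Working session

There is one attempt and no reset: what is moved stays moved. The work goes in short steps, Python scripts to look and compute and a tool call to move; the robot and the scene stay as the last step left them, time stands still between calls to the robot, and variables do not carry over. Pictures are saved under pics/ and viewed, at most 10 in all, crops included, and the job is handed in when it is done.

Besides the shell and the picture viewer there is one more tool, called after ">>>" as name(argument=value, ...), one argument or row to a line, values as JSON. send_rows: Moves the arm, as the interface text tells. Its arguments: {"type":"object","properties":{"plan":{"type":"array"},"squeeze":{"type":"number"}},"required":["plan"]}

```bash
mkdir -p pics; cat > h.py <<'E'
from bench import *
import numpy as np, cv2
from scipy.spatial.transform import Rotation as Ro
def ray(p,xy):
    d=p["R"].T@np.linalg.solve(p["intrinsics"],[xy[0],xy[1],1.]); c=-p["R"].T@p["t"]; return c,d
def atz(p,xy,z):
    c,d=ray(p,xy); return c+d*(z-c[2])/d[2]
def proj(p,X):
    q=p["intrinsics"]@(p["R"]@np.array(X)+p["t"]); return q[:2]/q[2]
def tri(obs):
    A=np.zeros((3,3));b=np.zeros(3)
    for p,xy in obs:
        c,d=ray(p,xy);d=d/np.linalg.norm(d);M=np.eye(3)-np.outer(d,d);A+=M;b+=M@c
    return np.linalg.solve(A,b)
E
python3 - <<'E'
from h import *
np.set_printoptions(precision=3,suppress=True)
P={n:read_camera(n) for n in("scene","top")}
for n in P: cv2.imwrite(f"pics/{n}0.png",P[n]["color"][:,:,::-1])
Z=dict(stand=0,knob_grip=.147,dosing_hinge=.15,dosing_handle=None,nozzle_tip=None,fill_point=.05,open_vial=.05,vial_mouth=.108,full_vial=.05,capped_vial=.05,far_vial=.05,reagent_bottle=0,beaker=0,tube0=0,scoop=0)
for q,z in Z.items():
    obs=[]
    for n in P:
        r=spot_point(P[n],q)
        for k in r[:3]:
            print(q,n,round(k["conf"],2),np.array(k["xy"]), atz(P[n],k["xy"],z) if z is not None else "")
        if r: obs.append((P[n],r[0]["xy"]))
    if len(obs)==2: print("   tri",tri(obs))
s=sense();print(s["t"],s["tool_pos"],s["orientation"],s["width"],s["ft_force"])
for n in P: print(n,-P[n]["R"].T@P[n]["t"])
E
```

```text
stand scene 0.98 [246.9 256.3] [ 0.53  -0.038  0.   ]
stand top 0.73 [305.8 213.3] [ 0.522 -0.038  0.   ]
   tri [ 0.524 -0.038 -0.007]
knob_grip scene 0.92 [243.2 210.7] [ 0.525 -0.038  0.147]
knob_grip top 0.66 [310.1 199.7] [ 0.523 -0.033  0.147]
knob_grip top 0.16 [277.4 191.7] [0.539 0.038 0.147]
   tri [ 0.523 -0.035  0.145]
dosing_hinge scene 0.9 [250.6 258.3] [ 0.682 -0.039  0.15 ]
dosing_hinge top 0.65 [310.5 134. ] [ 0.672 -0.034  0.15 ]
   tri [ 0.675 -0.036  0.142]
dosing_handle scene 0.64 [249.8 227.8] 
dosing_handle scene 0.21 [166.4 299.4] 
dosing_handle top 0.91 [315.2 112.4] 
dosing_handle top 0.26 [223.3 215.1] 
   tri [ 0.684 -0.035  0.236]
nozzle_tip scene 0.92 [246.3 218.9] 
nozzle_tip top 0.83 [314.9 134.6] 
   tri [ 0.642 -0.037  0.222]
fill_point scene 0.68 [325.6 243.7] [0.57  0.153 0.05 ]
fill_point scene 0.65 [253.  260.8] [ 0.596 -0.028  0.05 ]
fill_point scene 0.41 [275.2 230.7] [0.503 0.039 0.05 ]
fill_point top 0.61 [308.3 176.6] [ 0.603 -0.039  0.05 ]
   tri [0.609 0.051 0.118]
open_vial scene 0.75 [278.7 247.1] [0.562 0.039 0.05 ]
open_vial top 0.43 [
[... 889 characters left out ...]
]
beaker scene 0.77 [166.5 299.4] [ 0.634 -0.236 -0.   ]
beaker scene 0.24 [327.8 244.9] [0.527 0.173 0.   ]
beaker top 0.87 [382.  173.9] [ 0.63  -0.235  0.   ]
   tri [ 0.631 -0.236 -0.004]
tube0 scene 0.88 [159.8 254.3] [ 0.485 -0.256  0.   ]
tube0 top 0.56 [380.2 246.7] [ 0.441 -0.225  0.   ]
tube0 top 0.53 [390.9 226. ] [ 0.494 -0.254  0.   ]
   tri [ 0.446 -0.251 -0.042]
scoop scene 0.73 [367.1 177.8] [0.263 0.364 0.   ]
scoop scene 0.65 [279.2 242.5] [0.496 0.05  0.   ]
scoop top 0.86 [135.2 317. ] [0.264 0.368 0.   ]
   tri [0.263 0.366 0.001]
1.6 [0.149 0.658 0.219] [ 0.349  3.122 -0.   ] 0.09299308330201031 [ 0.248 -0.383  0.045]
scene [ 1.323 -0.078  0.82 ]
top [0.313 0.065 1.03 ]
```

```bash
python3 - <<'E'
import cv2
a=cv2.imread("pics/scene0.png")[160:340,110:410];b=cv2.imread("pics/top0.png")[80:290,190:450]
a=cv2.resize(a,(480,288),interpolation=cv2.INTER_CUBIC);b=cv2.resize(b,(371,300));
import numpy as np
c=np.zeros((590,480,3),np.uint8);c[:288]=a;c[288:588,:371]=b
cv2.imwrite("pics/v0.png",c)
E
```

```text
(no output)
```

View pics/v0.png

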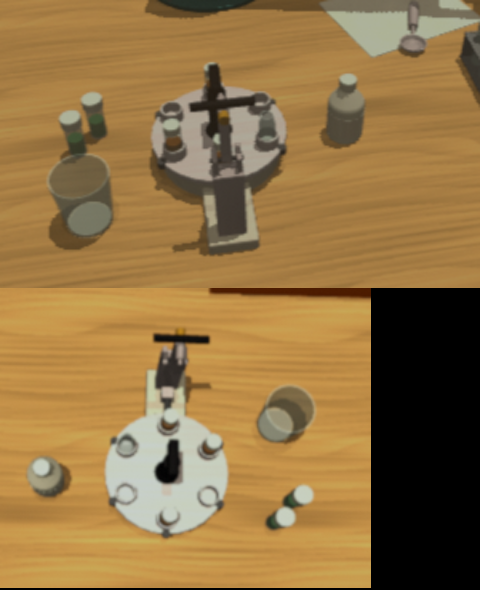

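The open vial stands on the +y side (top view, left), the arm is raised, and the stand's x is about world x. So the turn needed is clockwise (-1.047 rad). I move towards the knob at safe height.

>>> send_rows(
  plan=[
    [[-0.03,-0.037,0,0,0,0,1],[-0.06,-0.074,0,0,0,0,1],[-0.09,-0.111,0,0,0,0,1],[-0.12,-0.148,0,0,0,0,1],[-0.15,-0.185,0,0,0,0,1]],
  ],
)

```text
t: 2.1
tool_pos: [0.2549, 0.443, 0.2187]
orientation: [0.349, 3.122, 0.0]
ft_force: [1.4, 0.1, -0.9]
width: 0.0929
grip_force: 0.0
```

>>> send_rows(
  plan=[
    [[-0.03,-0.037,0,0,0,0,1],[-0.06,-0.074,0,0,0,0,1],[-0.09,-0.111,0,0,0,0,1],[-0.12,-0.148,0,0,0,0,1],[-0.15,-0.185,0,0,0,0,1]],
  ],
)

```text
t: 2.6
tool_pos: [0.3603, 0.2294, 0.219]
orientation: [0.348, 3.121, 0.001]
ft_force: [0.9, 1.1, 0.2]
width: 0.0928
grip_force: 0.0
```

```bash
python3 - <<'E'
from h import *
np.set_printoptions(precision=3,suppress=True)
s=sense();T=Ro.from_rotvec(s["orientation"]);print(s["t"],s["tool_pos"],s["qpos"],T.as_matrix()[:,1])
print("to go",T.inv().apply(np.array([.524,-.036,.219])-s["tool_pos"]))
p=read_camera("wrist");cv2.imwrite("pics/w0.png",p["color"][:,:,::-1])
for q,z in dict(knob_grip=.147,fill_point=.05,open_vial=.05,full_vial=.05,far_vial=.05,capped_vial=.05,dosing_hinge=.15).items():
    print(q,[(round(k["conf"],2),np.array(k["xy"]),atz(p,k["xy"],z)) for k in spot_point(p,q)[:2]])
p=read_camera("top")
for q,z in dict(open_vial=.05,full_vial=.05,far_vial=.05,capped_vial=.05).items():
    print(q,[(round(k["conf"],2),np.array(k["xy"]),atz(p,k["xy"],z)) for k in spot_point(p,q)[:2]])
E
```

```text
2.6 [0.36  0.229 0.219] [ 0.507 -0.447  1.937 -0.     1.651 -0.841] [0.221 0.975 0.001]
to go [-0.218 -0.223 -0.   ]
knob_grip []
fill_point [(0.79, array([131. , 402.4]), array([ 0.602, -0.033,  0.05 ]))]
open_vial [(0.76, array([167.4, 375.3]), array([0.569, 0.032, 0.05 ]))]
full_vial []
far_vial []
capped_vial [(0.6, array([167.9, 375.3]), array([0.569, 0.032, 0.05 ]))]
dosing_hinge []
open_vial [(0.45, array([311.6, 131.2]), array([ 0.721, -0.048,  0.05 ]))]
full_vial [(0.69, array([310.6, 174.5]), array([ 0.609, -0.045,  0.05 ]))]
far_vial [(0.68, array([303.1, 238.3]), array([ 0.452, -0.027,  0.05 ]))]
capped_vial [(0.46, array([333.5, 192.1]), array([ 0.566, -0.101,  0.05 ]))]
```

>>> send_rows(
  plan=[
    [[-0.03,-0.034,-0.012,0,0,-0.05,1],[-0.06,-0.068,-0.024,0,0,-0.1,1],[-0.09,-0.102,-0.036,0,0,-0.15,1],[-0.12,-0.136,-0.048,0,0,-0.2,1],[-0.15,-0.17,-0.06,0,0,-0.223,1]],
  ],
)

```text
t: 3.75
tool_pos: [0.4693, 0.0306, 0.2793]
orientation: [-0.004, 3.141, 0.0]
ft_force: [0.9, 1.1, -0.8]
width: 0.0929
grip_force: 0.0
```

```bash
python3 - <<'E'
from h import *
np.set_printoptions(precision=3,suppress=True)
s=sense();T=Ro.from_rotvec(s["orientation"]);print(s["t"],s["tool_pos"],s["qpos"],T.as_matrix())
p=read_camera("wrist");cv2.imwrite("pics/w1.png",p["color"][:,:,::-1])
for q,z in dict(stand=0,knob_grip=.147,fill_point=.05,open_vial=.05,vial_mouth=.108,full_vial=.05,far_vial=.05,capped_vial=.05,dosing_hinge=.15,dosing_handle=.24).items():
    print(q,[(round(k["conf"],2),np.array(k["xy"]),atz(p,k["xy"],z)) for k in spot_point(p,q)[:2]])
E
```

```text
3.75 [0.469 0.031 0.279] [ 0.011 -0.346  1.768  0.     1.719 -1.562] [[-1.    -0.003  0.   ]
 [-0.003  1.     0.   ]
 [-0.     0.    -1.   ]]
stand [(0.73, array([233.3, 218.5]), array([ 0.528, -0.035,  0.   ])), (0.42, array([224.3, 169.2]), array([ 0.452, -0.045,  0.   ]))]
knob_grip []
fill_point [(0.57, array([229.9, 280.2]), array([ 0.606, -0.036,  0.05 ]))]
open_vial [(0.97, array([276.1, 252.8]), array([0.563, 0.031, 0.05 ]))]
vial_mouth [(0.93, array([278.3, 271.5]), array([0.562, 0.034, 0.108]))]
full_vial [(0.85, array([229.4, 279.1]), array([ 0.604, -0.036,  0.05 ]))]
far_vial [(0.72, array([228.4, 171.8]), array([ 0.449, -0.031,  0.05 ]))]
capped_vial []
dosing_hinge [(0.56, array([220.6, 377.9]), array([ 0.682, -0.035,  0.15 ]))]
dosing_handle []
```

View pics/w1.png

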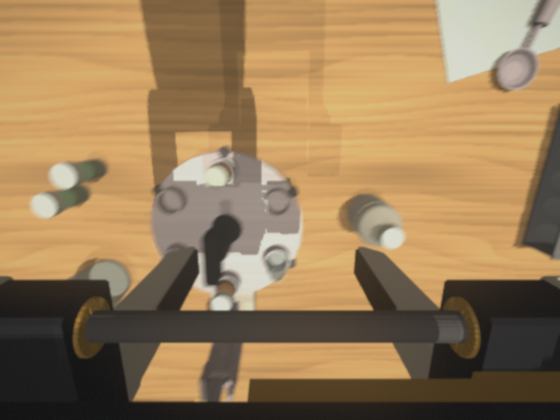

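>>> send_rows(
  plan=[
    [[-0.02,-0.025,0.02,0,0,0,1],[-0.04,-0.05,0.04,0,0,0,1],[-0.056,-0.066,0.06,0,0,0,1],[-0.056,-0.066,0.09,0,0,0,1],[-0.056,-0.066,0.1,0,0,0,1]],
  ],
)

```text
t: 4.8
tool_pos: [0.5239, -0.0336, 0.1756]
orientation: [0.0, -3.138, -0.001]
ft_force: [-0.9, 0.1, 0.1]
width: 0.0927
grip_force: 0.0
```

```bash
python3 - <<'E'
from h import *
np.set_printoptions(precision=3,suppress=True)
s=sense();print(s["t"],s["tool_pos"],s["qpos"])
P={n:read_camera(n) for n in("scene","top","wrist")}
for n in P:
    cv2.imwrite(f"pics/{n}2.png",P[n]["color"][:,:,::-1])
    for q,z in dict(knob_grip=.147,full_vial=.05).items(): print(n,q,[(round(k["conf"],2),np.array(k["xy"]),atz(P[n],k["xy"],z)) for k in spot_point(P[n],q)[:2]])
p=P["scene"];u=proj(p,[.56,-.035,.15]).astype(int)
a=cv2.resize(p["color"][u[1]-70:u[1]+70,u[0]-95:u[0]+95,::-1],None,fx=2.1,fy=2.1)
p=P["top"];u=proj(p,[.56,-.035,.15]).astype(int)
b=cv2.resize(p["color"][u[1]-70:u[1]+70,u[0]-95:u[0]+95,::-1],None,fx=2.1,fy=2.1)
c=np.hstack([a,b]);cv2.imwrite("pics/v2.png",c)
E
```

```text
4.8 [ 0.524 -0.034  0.176] [-0.113 -0.198  1.815  0.     1.528 -1.684]
scene knob_grip [(0.83, array([243.3, 209.4]), array([ 0.521, -0.037,  0.147]))]
scene full_vial [(0.65, array([249.6, 258.3]), array([ 0.586, -0.035,  0.05 ]))]
top knob_grip [(0.77, array([309.5, 200.1]), array([ 0.522, -0.032,  0.147]))]
top full_vial []
wrist knob_grip [(0.79, array([272.7, 246.3]), array([ 0.526, -0.035,  0.147]))]
wrist full_vial [(0.73, array([275.5, 280.5]), array([ 0.605, -0.034,  0.05 ])), (0.49, array([338.2, 247. ]), array([0.566, 0.031, 0.05 ]))]
```

View pics/v2.png

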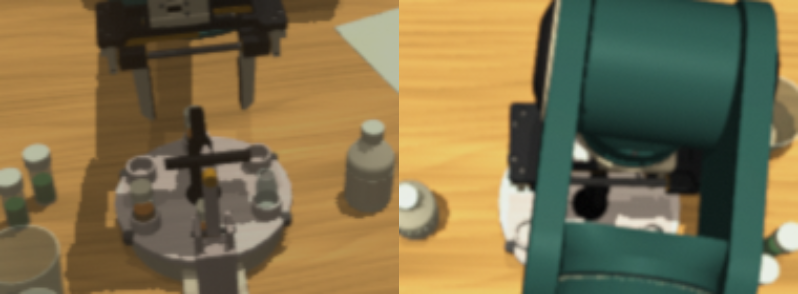

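>>> send_rows(
  plan=[
    [[0,0,0.015,0,0,0,1],[0,0,0.03,0,0,0,1],[0,0,0.044,0,0,0,0.8],[0,0,0.044,0,0,0,0.5],[0,0,0.044,0,0,0,0.3]],
  ],
  squeeze=15,
)

```text
t: 5.75
tool_pos: [0.5245, -0.0337, 0.1341]
orientation: [0.0, -3.141, -0.0]
ft_force: [1.1, -0.4, 0.5]
width: 0.0739
grip_force: 0.0
```

>>> send_rows(
  plan=[
    [[0,0,0,0,0,0,0.25],[0,0,0,0,0,0,0.2],[0,0,0,0,0,0,0.1],[0,0,0,0,0,0,0],[0,0,0,0,0,0,0]],
  ],
  squeeze=15,
)

```text
t: 6.25
tool_pos: [0.5248, -0.0338, 0.1348]
orientation: [-0.0, 3.141, -0.0]
ft_force: [-0.0, 0.2, -0.4]
width: 0.0339
grip_force: 0.0
```

>>> send_rows(
  plan=[
    [[0,0,0,0,0,0,0],[0,0,0,0,0,0,0],[0,0,0,0,0,0,0],[0,0,0,0,0,0,0],[0,0,0,0,0,0,0]],
  ],
  squeeze=15,
)

```text
t: 6.75
tool_pos: [0.5248, -0.0347, 0.1347]
orientation: [0.0, 3.141, -0.003]
ft_force: [-0.4, -8.6, -0.8]
width: 0.0161
grip_force: 15.0
```

>>> send_rows(
  plan=[
    [[0,-0.001,0,0,0,0.03,0],[0,-0.001,0,0,0,0.1,0],[0,-0.001,0,0,0,0.18,0],[0,-0.001,0,0,0,0.26,0],[0,-0.001,0,0,0,0.34,0]],
  ],
  squeeze=25,
)

```text
t: 7.25
tool_pos: [0.5248, -0.0346, 0.1347]
orientation: [0.537, 3.095, 0.001]
ft_force: [0.3, 0.9, 0.2]
width: 0.0155
grip_force: 25.0
```

>>> send_rows(
  plan=[
    [[0,0,0,0,0,0.08,0],[0,0,0,0,0,0.16,0],[0,0,0,0,0,0.24,0],[0,0,0,0,0,0.32,0],[0,0,0,0,0,0.4,0]],
  ],
)

```text
t: 7.75
tool_pos: [0.5249, -0.0344, 0.1347]
orientation: [1.142, 2.927, 0.001]
ft_force: [1.9, 2.5, -1.6]
width: 0.0158
grip_force: 25.0
```

>>> send_rows(
  plan=[
    [[0,0,0,0,0,0.08,0],[0,0,0,0,0,0.16,0],[0,0,0,0,0,0.23,0],[0,0,0,0,0,0.29,0],[0,0,0,0,0,0.307,0]],
  ],
)

```text
t: 8.25
tool_pos: [0.5251, -0.0343, 0.1347]
orientation: [1.574, 2.718, 0.002]
ft_force: [4.1, 3.9, -1.4]
width: 0.0157
grip_force: 25.0
```

```bash
python3 - <<'E'
from h import *
np.set_printoptions(precision=3,suppress=True)
s=sense();T=Ro.from_rotvec(s["orientation"]);print(s["t"],s["tool_pos"],T.as_matrix()[:,1],s["ft_force"],s["ft_torque"])
P={n:read_camera(n) for n in("scene","wrist")}
for n in P:
    for q,z in dict(full_vial=.05,open_vial=.05).items(): print(n,q,[(round(k["conf"],2),np.array(k["xy"]),atz(P[n],k["xy"],z)) for k in spot_point(P[n],q)[:2]])
p=P["scene"];u=proj(p,[.56,-.035,.15]).astype(int)
a=cv2.resize(p["color"][u[1]-70:u[1]+70,u[0]-95:u[0]+95,::-1],None,fx=3,fy=3)
cv2.imwrite("pics/v3.png",a)
E
```

```text
8.25 [ 0.525 -0.034  0.135] [0.867 0.498 0.001] [ 4.108  3.931 -1.413] [ 0.509 -0.561  0.013]
scene full_vial [(0.59, array([219. , 254.8]), array([ 0.562, -0.106,  0.05 ]))]
scene open_vial [(0.65, array([323.1, 245.3]), array([0.574, 0.146, 0.05 ])), (0.56, array([250.1, 258. ]), array([ 0.586, -0.034,  0.05 ]))]
wrist full_vial []
wrist open_vial [(0.85, array([349.2, 261.4]), array([ 0.601, -0.036,  0.05 ]))]
```

View pics/v3.png

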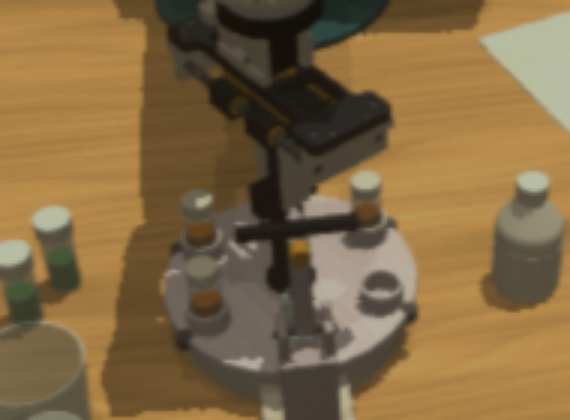

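>>> send_rows(
  plan=[
    [[0,0,0,0,0,0,0.3],[0,0,0,0,0,0,0.4],[0,0,0,0,0,0,0.4],[0,0,0,0,0,0,0.4],[0,0,0,0,0,0,0.4]],
  ],
)

```text
t: 9.05
tool_pos: [0.5247, -0.0348, 0.1346]
orientation: [-1.57, -2.721, 0.0]
ft_force: [-0.4, -0.7, 1.1]
width: 0.037
grip_force: 0.0
```

>>> send_rows(
  plan=[
    [[0,0,-0.02,0,0,0,0.4],[0,0,-0.05,0,0,0,0.4],[0,0,-0.08,0,0,0,0.4],[0,0,-0.11,0,0,0,0.4],[0,0,-0.14,0,0,0,0.4]],
  ],
)

```text
t: 9.55
tool_pos: [0.5246, -0.0348, 0.276]
orientation: [1.57, 2.721, 0.0]
ft_force: [0.1, -0.7, -0.1]
width: 0.0372
grip_force: 0.0
```

>>> send_rows(
  plan=[
    [[0,0,-0.02,0,0,0.1,0.5],[0,0,-0.02,0,0,0.2,0.5],[0,0,-0.02,0,0,0.3,0.5],[0,0,-0.02,0,0,0.4,0.5],[0,0,-0.02,0,0,0.524,0.5]],
  ],
)

```text
t: 10.05
tool_pos: [0.5247, -0.0348, 0.2947]
orientation: [2.226, 2.217, -0.0]
ft_force: [-0.1, 0.7, -0.4]
width: 0.0463
grip_force: 0.0
```

```bash
python3 - <<'E'
from h import *
np.set_printoptions(precision=3,suppress=True)
s=sense();T=Ro.from_rotvec(s["orientation"]);print(s["t"],s["tool_pos"],T.as_matrix()[:,1],s["width"],s["qpos"])
P={n:read_camera(n) for n in("scene","top","wrist")}
for q,z in dict(full_vial=.05,open_vial=.05,vial_mouth=.108,dosing_handle=None,nozzle_tip=None,dosing_hinge=.15).items():
    obs=[]
    for n in P:
        r=spot_point(P[n],q)[:2]
        print(n,q,[(round(k["conf"],2),np.array(k["xy"]),atz(P[n],k["xy"],z) if z else 0) for k in r])
        if r: obs.append((P[n],r[0]["xy"]))
    if len(obs)>1: print("  tri",tri(obs))
for n in P:
    for k in recognise(P[n],"dosing_handle")[:2]: print(n,k["conf"],k["rect"])
    cv2.imwrite(f"pics/{n}4.png",P[n]["color"][:,:,::-1])
p=P["scene"];u=proj(p,[.6,-.035,.15]).astype(int)
a=cv2.resize(p["color"][u[1]-70:u[1]+70,u[0]-65:u[0]+65,::-1],None,fx=3,fy=3)
p=P["wrist"];b=p["color"][:,:,::-1];b=cv2.resize(b,None,fx=.72,fy=.72)
cv2.imwrite("pics/v4.png",np.hstack([a[:302],b]))
E
```

```text
10.05 [ 0.525 -0.035  0.295] [ 1.    -0.004 -0.   ] 0.046342798548031985 [-0.115 -0.22   1.643 -0.     1.719 -0.11 ]
scene full_vial [(0.62, array([220.5, 255.1]), array([ 0.564, -0.102,  0.05 ]))]
top full_vial []
wrist full_vial [(0.87, array([307.4, 231.3]), array([ 0.569, -0.102,  0.05 ]))]
  tri [ 0.568 -0.101  0.054]
scene open_vial [(0.38, array([250.4, 262.5]), array([ 0.6  , -0.035,  0.05 ])), (0.24, array([243.6, 219. ]), array([ 0.444, -0.035,  0.05 ]))]
top open_vial [(0.37, array([306.6, 177.5]), array([ 0.601, -0.035,  0.05 ]))]
wrist open_vial [(0.94, array([332.4, 186.6]), array([ 0.601, -0.037,  0.05 ])), (0.64, array([303.7, 232.7]), array([ 0.564, -0.104,  0.05 ]))]
  tri [ 0.601 -0.036  0.051]
scene vial_mouth []
top vial_mouth [(0.47, array([310.1, 167.1]), array([ 0.609, -0.037,  0.108]))]
wrist vial_mouth [(0.92, array([344.5, 193. ]), array([ 0.605, -0.034,  0.108]))]
  tri [ 0.608 -0.036  0.106]
scene dosing_handle [(0.85, array([248.6, 225.3]), 0)]
top dosing_handle [(0.36, array([273.2, 222.8]), 0)]
wrist dosing_handle [(0.76, array([476. , 235.4]), 0)]
  tri [ 0.574 -0.003  0.216]
scene nozzle_tip [(0.76, array([245.2, 219.2]), 0)]
top nozzle_tip []
wrist nozzle_tip [(0.75, array([424.7, 226.6]), 0)]
  tri [ 0.646 -0.039  0.225]
scene dosing_hinge [(0.67, array([247.6, 258.3]), array([ 0.681, -0.045,  0.15 ]))]
top dosing_hinge [(0.58, array([311.6, 169.2]), array([ 0.591, -0.036,  0.15 ]))]
wrist dosing_hinge [(0.84, array([426.8, 202.4]), array([ 0.683, -0.035,  0.15 ]))]
  tri [ 0.647 -0.04   0.125]
scene 0.95 [249.0, 243.1, 38.2, 41.8]
scene 0.59 [248.2, 239.1, 88.1, 74.8]
wrist 0.68 [458.0, 232.0, 71.3, 102.2]
```

View pics/v4.png

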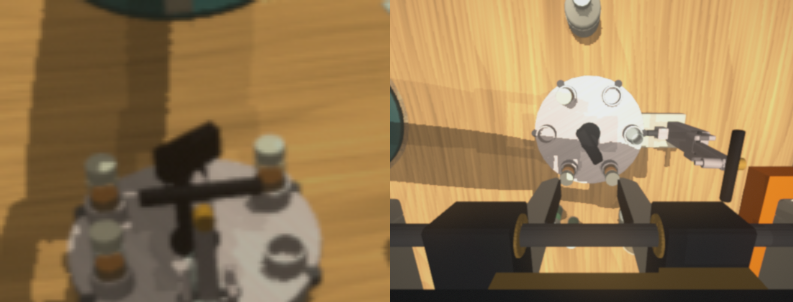

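The open vial is now at the filling place (wrist view, about (635,132)), with the knob turned 60° and the dosing arm still up. Next I locate the handle, leaving out the occluded top view.

```bash
python3 - <<'E'
from h import *
np.set_printoptions(precision=4,suppress=True)
P={n:read_camera(n) for n in("scene","top","wrist")}
print("t",sense()["t"],sense()["tool_pos"])
S=spot_point(P["scene"],"dosing_handle")[0]["xy"];W=spot_point(P["wrist"],"dosing_handle")[0]["xy"]
print(tri([(P["scene"],S),(P["wrist"],W)]),tri([(P["scene"],[249.8,227.8]),(P["top"],[315.2,112.4])]),tri([(P["scene"],S),(P["wrist"],W),(P["top"],[315.2,112.4])]))
for th in(1.3,1.35,1.4,1.45,1.5,1.55,1.6):
    H=np.array([.683-.09*np.cos(th),-.036,.15+.09*np.sin(th)]);N=np.array([.683-.078*np.cos(th)-.034*np.sin(th),-.036,.15+.078*np.sin(th)-.034*np.cos(th)])
    print(th,H,N,[proj(P[n],H) for n in P],[proj(P[n],N) for n in P])
# ends of the bar in wrist mask
m=trace(P["wrist"],"dosing_handle")
if m: 
    M=(m[0]["mask"]).astype(np.uint8); ys,xs=np.nonzero(M); print(m[0]["conf"],m[0]["rect"])
print(S,W)
g=P["wrist"]["color"].max(axis=2)[170:290,455:520]; ys,xs=np.nonzero(g<45); r=cv2.minAreaRect(np.c_[xs+455,ys+170].astype(np.float32)); print(r, cv2.boxPoints(r))
E
```

```text
t 11.4 [ 0.5247 -0.0348  0.2946]
[ 0.6785 -0.0382  0.2414] [ 0.684  -0.0348  0.2358] [ 0.6795 -0.0364  0.2421]
1.3 [ 0.6589 -0.036   0.2367] [ 0.6294 -0.036   0.2161] [array([248.2375, 219.0505]), array([316.4325, 123.9046]), array([448.928, 231.143])] [array([247.1946, 217.2188]), array([315.2403, 141.5367]), array([400.5467, 222.9745])]
1.35 [ 0.6633 -0.036   0.2378] [ 0.6327 -0.036   0.2187] [array([248.4541, 220.0808]), array([316.4906, 121.6478]), array([455.3293, 231.6178])] [array([247.3026, 217.3309]), array([315.3886, 139.514 ]), array([405.7989, 223.931 ])]
1.4 [ 0.6677 -0.036   0.2387] [ 0.6362 -0.036   0.2211] [array([248.6817, 221.221 ]), array([316.5351, 119.4118]), array([461.6851, 232.0016])] [array([247.4232, 217.5478]), array([315.5271, 137.4553]), array([411.2187, 224.8418])]
1.45 [ 0.6722 -0.036   0.2393] [ 0.6398 -0.036   0.2233] [array([248.9198, 222.4693]), array([316.5656, 117.2041]), array([467.9616, 232.2914])] [array([247.5563, 217.8702]), array([315.6551, 135.367 ]), array([416.7861, 225.7016])]
1.5 [ 0.6766 -0.036   0.2398] [ 0.6436 -0.036   0.2254] [arra
[... 185 characters left out ...]
-0.036   0.24  ] [ 0.6474 -0.036   0.2273] [array([249.4252, 225.2807]), array([316.585 , 112.9025]), array([480.1428, 232.5807])] [array([247.8591, 218.834 ]), array([315.8782, 131.128 ]), array([428.2742, 227.2468])]
1.6 [ 0.6856 -0.036   0.24  ] [ 0.6513 -0.036   0.229 ] [array([249.6913, 226.838 ]), array([316.5737, 110.8225]), array([485.9823, 232.5779])] [array([248.0284, 219.4757]), array([315.9724, 128.9907]), array([434.1457, 227.9222])]
0.57 [458.6, 233.1, 72.9, 99.8]
[248.2, 224.0] [477.2, 236.2]
((476.73077392578125, 189.1538543701172), (6.933752059936523, 19.414505004882812), 33.690067291259766) [[468.4615 195.3077]
 [479.2308 179.1539]
 [485.     183.    ]
 [474.2308 199.1539]]
```

```bash
python3 - <<'E'
from h import *
np.set_printoptions(precision=4,suppress=True)
p=read_camera("wrist")
for xy in([484.5,181],[468.5,277],[477,229]): print(atz(p,xy,.24))
for dy in(.04,-.04): print(proj(p,[.679,-.036+dy,.24]))
p=read_camera("scene");g=p["color"].max(axis=2)
print(atz(p,[(139/3)+0,0],.24) if 0 else "")
for dy in(.04,-.04): print(proj(p,[.679,-.036+dy,.24]), proj(p,[.6,-.035,.15]).astype(int))
E
```

```text
[0.6768 0.004  0.24  ]
[ 0.6788 -0.0738  0.24  ]
[ 0.6782 -0.0331  0.24  ]
[487.4892 181.0189]
[468.2073 279.4669]

[269.7659 222.11  ] [247 231]
[228.6094 227.0051] [247 231]
```

>>> send_rows(
  plan=[
    [[0.007,0.04,0,0,0,0,0.5],[0.014,0.08,0,0,0,0,0.5],[0.021,0.12,0,0,0,0,0.5],[0.027,0.154,0,0,0,0,0.5],[0.027,0.154,0.0,0,0,0,0.5]],
  ],
)

```text
t: 12.15
tool_pos: [0.6813, -0.0071, 0.2921]
orientation: [-2.219, -2.221, 0.003]
ft_force: [-0.6, -0.8, -0.6]
width: 0.0464
grip_force: 0.0
```

```bash
python3 - <<'E'
from h import *
np.set_printoptions(precision=4,suppress=True)
s=sense();print(s["t"],s["tool_pos"],s["width"])
p=read_camera("wrist");b=p["color"][:,:,::-1]
q=read_camera("scene");u=proj(q,[.66,-.035,.24]).astype(int)
a=cv2.resize(q["color"][max(0,u[1]-100):u[1]+40,u[0]-65:u[0]+65,::-1],(390,420))
c=np.hstack([a,b]);cv2.imwrite("pics/v5.png",cv2.resize(c,None,fx=.84,fy=.84))
for P in(p,q): print([(k["conf"],k["xy"]) for k in spot_point(P,"dosing_handle")[:2]],proj(P,[.678,-.036,.24]))
E
```

```text
12.15 [ 0.6813 -0.0071  0.2921] 0.046419114451251256
[(0.57, [273.0, 268.9]), (0.25, [128.8, 228.6])] [272.5268 266.7345]
[(0.98, [250.6, 226.9]), (0.59, [367.5, 178.7])] [249.2413 224.2026]
```

View pics/v5.png

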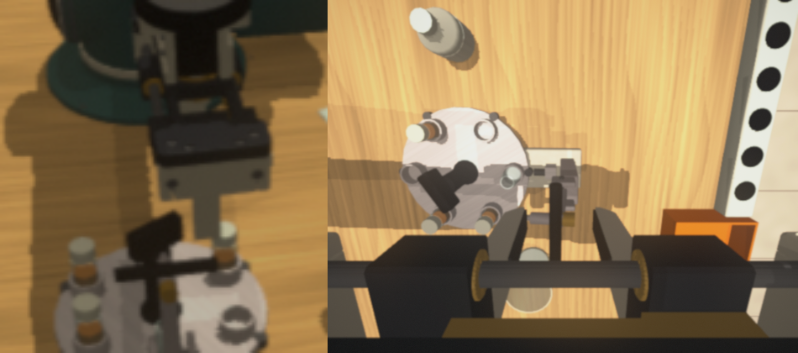

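>>> send_rows(
  plan=[
    [[0,0,0.02,0,0,0,0.5],[0,0,0.045,0,0,0,0.5],[0,0,0.071,0,0,0,0.5],[0,0,0.071,0,0,0,0.3],[0,0,0.071,0,0,0,0.2]],
  ],
  squeeze=15,
)

```text
t: 12.85
tool_pos: [0.6783, -0.0079, 0.225]
orientation: [2.221, 2.221, 0.001]
ft_force: [0.5, 0.1, 0.6]
width: 0.035
grip_force: 0.0
```

>>> send_rows(
  plan=[
    [[0,0,0,0,0,0,0],[0,0,0,0,0,0,0],[0,0,0,0,0,0,0],[0,0,0,0,0,0,0],[0,0,0,0,0,0,0]],
  ],
)

```text
t: 13.35
tool_pos: [0.6789, -0.0078, 0.2248]
orientation: [2.221, 2.221, 0.001]
ft_force: [-1.7, 0.5, 7.2]
width: 0.0113
grip_force: 15.0
```

```bash
python3 - <<'E'
from h import *
np.set_printoptions(precision=4,suppress=True)
s=sense();print(s["t"],s["tool_pos"],s["width"],s["grip_force"],s["ft_force"],Ro.from_rotvec(s["orientation"]).as_matrix())
E
```

```text
13.35 [ 0.6789 -0.0078  0.2248] 0.011330798041596748 14.99990165233612 [-1.7146  0.5238  7.1873] [[ 0.      1.      0.0012]
 [ 1.     -0.     -0.0001]
 [-0.0001  0.0012 -1.    ]]
```

>>> send_rows(
  plan=[
    [[0,-0.0113,0.0012,0,0,0,0],[0,-0.0226,0.004,0,0,0,0],[0,-0.0336,0.0081,0,0,0,0],[0,-0.0438,0.0137,0,0,0,0],[0,-0.0533,0.0205,0,0,0,0]],
  ],
)

```text
t: 13.85
tool_pos: [0.6248, -0.0075, 0.203]
orientation: [2.221, 2.221, 0.001]
ft_force: [4.4, 3.2, -1.5]
width: 0.0115
grip_force: 15.0
```

>>> send_rows(
  plan=[
    [[0,-0.0085,0.008,0,0,0,0],[0,-0.016,0.017,0,0,0,0],[0,-0.022,0.027,0,0,0,0],[0,-0.027,0.0377,0,0,0,0],[0,-0.03,0.049,0,0,0,0]],
  ],
)

```text
t: 14.35
tool_pos: [0.5952, -0.0077, 0.1535]
orientation: [2.221, 2.221, 0.001]
ft_force: [9.0, 1.9, 1.0]
width: 0.0115
grip_force: 15.0
```

>>> send_rows(
  plan=[
    [[0,-0.0015,0.008,0,0,0,0],[0,-0.0022,0.014,0,0,0,0],[0,-0.0024,0.0185,0,0,0,0],[0,-0.0024,0.0215,0,0,0,0],[0,-0.0024,0.0215,0,0,0,0]],
  ],
)

```text
t: 14.85
tool_pos: [0.5936, -0.0079, 0.1338]
orientation: [2.22, 2.22, 0.003]
ft_force: [4.9, 1.5, 11.4]
width: 0.0113
grip_force: 15.0
```

```bash
python3 - <<'E'
from h import *
np.set_printoptions(precision=4,suppress=True)
s=sense();print(s["t"],s["tool_pos"],s["width"],s["ft_force"])
p=read_camera("wrist");b=p["color"][:,:,::-1]
q=read_camera("scene");u=proj(q,[.62,-.035,.15]).astype(int)
a=cv2.resize(q["color"][max(0,u[1]-70):u[1]+70,u[0]-65:u[0]+65,::-1],(390,420))
c=np.hstack([a,b]);cv2.imwrite("pics/v6.png",cv2.resize(c,None,fx=.84,fy=.84))
for P in(p,q): print([(k["conf"],k["xy"]) for k in spot_point(P,"dosing_handle")[:2]],proj(P,[.593,-.036,.15]))
E
```

```text
14.85 [ 0.5936 -0.0079  0.1338] 0.011338256694712612 [ 4.8555  1.4863 11.4171]
[(0.88, [277.2, 315.5])] [275.7844 318.8379]
[(0.5, [248.9, 229.3])] [247.1031 229.0617]
```

View pics/v6.png

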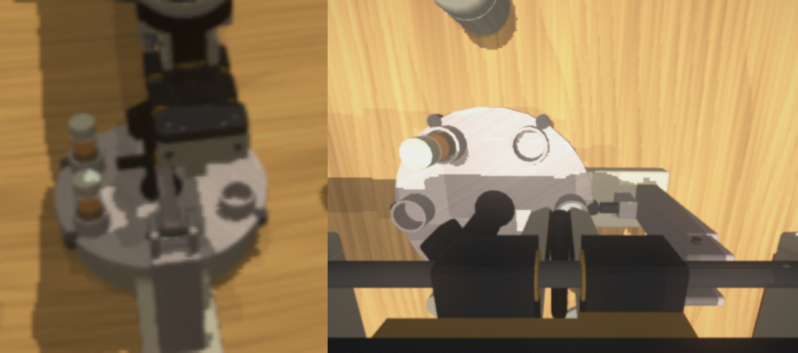

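>>> send_rows(
  plan=[
    [[0,0,0.002,0,0,0,0],[0,0,0.002,0,0,0,0],[0,0,0,0,0,0,0],[0,0,0,0,0,0,0.2],[0,0,0,0,0,0,0.25]],
  ],
)

```text
t: 15.55
tool_pos: [0.5924, -0.008, 0.132]
orientation: [-2.221, -2.221, 0.002]
ft_force: [-0.3, -0.2, -0.5]
width: 0.0213
grip_force: 0.0
```

>>> send_rows(
  plan=[
    [[0,0,0,0,0,0,0.3],[0,0,0,0,0,0,0.3],[0,0,0,0,0,0,0.3],[0,0,-0.01,0,0,0,0.3],[0,0,-0.03,0,0,0,0.3]],
  ],
)

```text
t: 16.05
tool_pos: [0.5924, -0.0078, 0.1621]
orientation: [-2.22, -2.22, 0.003]
ft_force: [0.1, 0.2, 0.4]
width: 0.0277
grip_force: 0.0
```

>>> send_rows(
  plan=[
    [[0,-0.02,-0.04,0,0,0,0.3],[0,-0.06,-0.06,0,0,0,0.3],[0,-0.1,-0.08,0,0,0,0.3],[0,-0.13,-0.1,0,0,0,0.3],[0,-0.15,-0.12,0,0,0,0.3]],
  ],
)

```text
t: 16.55
tool_pos: [0.4411, -0.0077, 0.2846]
orientation: [2.221, 2.221, 0.002]
ft_force: [0.7, -0.5, 0.3]
width: 0.0279
grip_force: 0.0
```

```bash
python3 - <<'E'
from h import *
np.set_printoptions(precision=4,suppress=True)
s=sense();print(s["t"],s["tool_pos"],s["width"],s["ft_force"])
q=read_camera("scene");p=read_camera("wrist");t=read_camera("top");b=p["color"][:,:,::-1]
u=proj(q,[.62,-.035,.15]).astype(int)
a=cv2.resize(q["color"][max(0,u[1]-70):u[1]+70,u[0]-65:u[0]+65,::-1],(390,420))
c=np.hstack([a,b]);cv2.imwrite("pics/v7.png",cv2.resize(c,None,fx=.84,fy=.84))
for n,X in dict(dosing_handle=[.593,-.035,.15],nozzle_tip=[.605,-.035,.116],vial_mouth=[.605,-.035,.108],open_vial=[.605,-.035,.05],full_vial=[.565,-.104,.05]).items():
  o=[]
  for P in(p,q,t):
    r=spot_point(P,n)[:1]; print(n,[(k["conf"],k["xy"]) for k in r],proj(P,X))
    if r:o.append((P,r[0]["xy"]))
  if len(o)>1: print("  ",tri(o))
E
```

```text
16.55 [ 0.4411 -0.0077  0.2846] 0.02792379833240627 [ 0.7231 -0.5042  0.3377]
dosing_handle [(0.81, [421.4, 229.0])] [419.774  228.7753]
dosing_handle [(0.78, [246.0, 228.9])] [247.5538 229.0076]
dosing_handle [] [311.1732 168.2644]
   [ 0.594  -0.0367  0.151 ]
nozzle_tip [(0.78, [417.1, 220.3])] [416.6375 219.2941]
nozzle_tip [(0.65, [245.8, 247.6])] [249.009  243.7822]
nozzle_tip [] [309.4811 167.7225]
   [ 0.6091 -0.0409  0.1085]
vial_mouth [(0.66, [411.9, 215.2])] [413.622  217.3138]
vial_mouth [(0.52, [251.4, 247.9])] [249.2037 246.3259]
vial_mouth [] [309.1027 168.7809]
   [ 0.6052 -0.032   0.1031]
open_vial [(0.65, [392.1, 207.8])] [395.0766 205.1346]
open_vial [(0.45, [253.0, 261.9])] [250.5582 264.0183]
open_vial [] [306.5342 175.9659]
   [ 0.6007 -0.0332  0.0534]
full_vial [(0.83, [361.7, 253.3])] [362.0894 251.5604]
full_vial [(0.55, [245.0, 242.7])] [219.8046 255.5217]
full_vial [] [334.925  192.5017]
   [ 0.558  -0.064   0.0901]
```

View pics/v7.png

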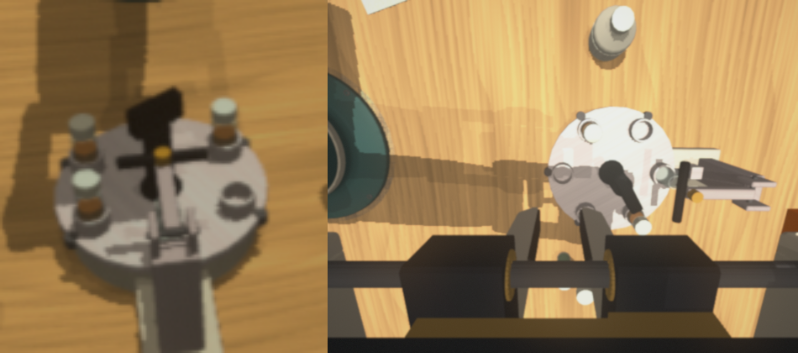

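The handle sits at (0.594, -0.037, 0.151), which matches the fully-down position. The vials are standing in their cups and the gripper is clear, so I hand in.

```bash
python3 -c "
from bench import *
print(close_job())"
```

```text
the job is handed in; nothing more can be done
None
```

I turned the carousel one click clockwise and the cameras place the open vial at the filling place. I then folded the dosing arm down onto its stop, with the nozzle over the vial as far as the cameras can tell. I moved the gripper clear and handed the job in at about 17 s; no verdict was returned.

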